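# Let the car trolley down the loading slide on its ratchet winch

### The arm

A 6-joint arm with a two-finger parallel gripper is mounted at the origin on the work surface. World frame = base frame: x ahead of the robot, y to its left, z up, the work surface at z = 0. Lengths are in m, angles in rad, forces in N, time in s.
With the tool pointing down it reaches from about 0.25 to 0.775 m from the base axis. Payload 4 kg.
Tool frame: the origin (TCP) lies midway between the tips of the shut fingers; the grasp point (between the pads) lies 19 mm behind it; z points along the fingers, y is the line along which they close (so a half turn about z gives the same grasp; the last joint's range is limited). The gripper opens to 94 mm and grips with 3 to 60 N. Pads are 16 mm wide; open, the fingers measure 119 mm over their backs; the gripper's body (75 mm by 177 mm) begins 78 mm behind the grasp point.
Start: joints at [-0.103, 0.087, 1.371, -0, 1.684, -0.103], TCP at [0.55, -0, 0.206] pointing down, gripper open.
Joint ranges: [-3.1, 3.1], [-0.76, 2.03], [0.27, 2.55], [-1.08, 4.22], [0.17, 2.65], [-2.57, 2.57]. Speed limits (rad/s): [2.79, 2.79, 3.14, 3.14, 3.14, 3.14].

### API

Orientations are given as [roll, pitch, yaw] about the fixed x, y, z axes, in that order (R = Rz(yaw) Ry(pitch) Rx(roll)).
In Python, from bench import get_obs, snapshot, close_job gives the robot as it stands. The module is installed in compiled form; this text tells all that it offers.
- The arm moves only by the tool drive_tool, never from a script. Its argument "commands" is a list of rows, each a list of 6 numbers: the shift along the tool's x, y, z in units of 0.04 m (1.0 is 0.04 m), then the turn, a rotation vector about the tool's x, y, z in units of 0.1 rad (1.0 is 0.1 rad). In form: [[dx, dy, dz, wx, wy, wz], ...]. A call has 1 to 20 rows; each row shifts and turns the commanded pose from where the row before left it, along the tool's axes as they then stand; what a row does not reach is not made up. A row lasts 1/8 s, in which the tool goes at most 62.5 mm and 10.7 degrees, less where a joint would pass 70% of its speed; a pose out of reach is approached as far as the arm can. A call with a number of a shift or a turn outside -1 to 1 is refused whole. A call with a gripper value outside its range is refused whole. "gripper" is the closure, from 0 (fully open) to 1 (shut), set as the call begins (left out, the last holds). The fingers move at their own pace and stop on an object; the grip force is fixed at half the most. Time passes only in rows, so rows that do not move let the fingers close. It gives the time, the measured TCP pose, the force, the opening and the grip force at its end, in the units of the state.
- get_obs(): the state, without advancing time (a new reading comes with each control period).
- snapshot(name): name is "scene" or "side" or "wrist"; returns a dict with "image" (480x640x3 uint8, blue, green, red), "range_z" (480x640 float32, m along the optical axis (not along the pixel's ray), 0 where there is no reading), "fx", "fy", "cx", "cy" (pixels), "rvec" (rotation vector, rad) and "tvec" (3), from world to camera coordinates, as OpenCV has them. Camera axes: x right, y down, z forward; pixel columns grow to the right and rows downward; lengths in m; the calibration is good to about 2 mm. A picture is of the moment at which its call begins.
- close_job(): hands the job in; it is judged then, once.
The state is a dict: "time": time; "joint_positions": joint angles; "qvel": joint speeds; "joint_torque": joint torques, N m; "tool_pos": TCP position; "ee_rot": TCP orientation; "wrist_force": force on the tool from outside, world axes, zero at the start; "wrist_torque": the same for the moment, N m; "width": finger opening in m; "finger_force": force on a finger pad.
Only numpy, scipy, OpenCV 4.12 (cv2) and the standard library are available. Lean on these libraries where they do the work, as an engineer would, in place of code of your own. Each camera call takes 0.05 s, during which the arm holds its last target. There are 200 camera calls.

### The job

The chrome racing car stands on the blue trolley at the head of the aluminium slide, held by the winch. Push the orange release lever all the way down (not hard), then take the crank by its black handle, wind up a touch so that the loaded pawl springs clear, and let the crank turn back slowly under the load, the trolley always well under 10 cm a second, until the trolley rests gently on the black buffer stud of the orange bumper block, without driving it in; only when its weight is on the stud let go. Do it all on the lever and crank, never touching trolley or car, keep the car on the trolley, leave the lever down, and do not disturb the other things on the table.

Things in the scene. Friction and masses are not known exactly. Their poses are not given: they have to be found in the camera images.
- winch: The whole fixed unit: green winch housing (140 along x, 180 along y, 110 mm high), slide and track piece. Origin on the table under the crank's axis; +x points down the slide, +y to the left when looking down the slide, z up. It can stand turned about z.
- crank_axis (a point): Point on the crank's upright axis, at half the height of the handle (196.5 mm above the table). Below it: red crank arm (20 wide, top at 172 mm above the table, reaching 75 mm from the axis) and a steel ratchet wheel of 104 mm diameter just above the housing.
- handle (a point): Centre of the black handle on the crank: an upright cylinder, 20 mm diameter, 45 mm tall (174 to 219 mm above the table), 65 mm from the crank's axis, spinning freely on its pin, so that it can be held from above without turning the hand.
- crank (a joint): Crank angle, rad; 0 at the start, growing as the crank turns back (clockwise seen from above) and the trolley goes down; wound up it is negative (stop at -0.7). 1 rad = 32 mm of trolley travel. The load pulls the handle clockwise with 5 to 10 N; without pawl or hand it runs away.
- pad (a point): Middle of the top face of the orange release lever's pad (28 x 28 mm), on the winch's -y side, 143 mm from the crank's axis, 151 mm above the table at the start. Pushed straight down it swings about a level pin 65 mm nearer the crank's axis and sinks about 28 mm to a hard stop; it resists with 3 to 5 N on the way and stays where it is left.
- lever (a joint): Release lever angle, rad: 0 up (pawl in), 0.45 fully down at its stop.
- nose (a joint): Angle of the brass pawl nose against the lever, rad. Nose and lever share one pin with a spring between: near 0 the nose follows the lever; about -0.4 with the lever down means that the nose is still trapped in the loaded ratchet tooth. Winding the crank up by about 2 to 5 mm at the handle frees it, and it springs up, back to about -0.05, clear of the wheel.
- trolley (a joint): Travel of the trolley down the slide, m: 0 at the start, positive downhill; stop of the uphill end at -0.022.
- foot (a point): Middle of the downhill end face of the trolley's steel sole plate (70 wide, 12 mm thick), the face that meets the buffer stud of the bumper. The slide falls at 30 degrees towards the winch's +x. The trolley (126 x 78 mm blue deck, geared to the crank) weighs 2.4 to 3.6 kg.
- bumper: Orange block on the slide (30 along the slide, 80 wide, 22 mm high). Origin: middle of its uphill face, 90 to 115 mm downhill of the foot. From it a black rubber stud (14 mm diameter) sticks out 3 to 19 mm, length not measured, on which the foot comes to rest; the crank's pull then dies within about 2 mm of handle travel. The trolley leans on it with 12 to 18 N; never press it with over 45 N.
- deck (a point): Middle of the top face of the trolley's blue deck, which has a low lip round it.
- car_mid (a point): Centre of the chrome racing car, 104 x 46 x 27 mm, 90 g, standing loose on the deck; the point is 12 mm above its underside.
- red_car_mid (a point): Centre of a red racing car, 104 x 46 x 27 mm, on the table; leave alone.
- lorry_mid (a point): Centre of the yellow plastic transporter lorry, 250 x 72 x 75 mm; leave alone.
- figure_mid (a point): Centre of the blue tin pit crew figure base, 60 mm diameter, 30 mm high; leave alone.
- oil_mid (a point): Centre of a small amber oil bottle, 40 mm diameter, 75 mm tall; leave alone.
- jar_mid (a point): Centre of a clear jar with red cap, 60 mm diameter, 60 mm tall; leave alone.
- driver_grip (a point): Handle of a screwdriver lying on the table, 160 mm long; leave alone.
- throttle_mid (a point): Centre of a black hand throttle, 110 x 34 x 40 mm; leave alone.
Not all that is in view belongs to the job. What is shaped like the part that bears car_mid but green or turquoise is not meant.

How it is judged:
On the way, in this order (a step that is already met when the one before it is completed fails the run):
1. The release lever is pushed down, the pawl still trapped under load (value of joint lever above 0.38 rad), for 0.1 s.
2. The load is taken on the crank and the pawl springs clear (value of joint lever above 0.3 rad and value of joint nose above -0.18 rad), for 0.1 s.
3. The trolley is set down on the bumper while the crank is still in hand (contact force between bumper and anything else above 5 N and contact force between the fingers and crank above 1 N), for 0.1 s.
At the end, for the whole second after the job is handed in: The trolley rests with its weight on the bumper block and its stud (over 5 N), still (under 5 mm/s); the release lever is down (over 0.3 rad); the chrome car stands upright (within 0.15 rad) on the deck, within 20 mm of its middle (contact force between bumper and anything else above 5 N and velocity of joint trolley between -0.005 and 0.005 m/s and value of joint lever above 0.3 rad and horizontal distance between car_mid and deck below 0.02 m and z of car_mid in the frame of deck below 0.025 m and angle between car_mid's own z axis and vertical below 0.15 rad); the robot touches nothing.
It fails at once if The trolley ran down faster than 0.12 m/s (velocity of joint trolley above 0.12 m/s).
It fails at once if The trolley was driven or dropped into the bumper with over 45 N (contact force between bumper and anything else above 45 N).
It fails at once if The release lever was pushed with over 40 N (contact force between the arm and lever above 40 N).
It fails at once if The robot touched the trolley or the chrome car (contact force between the arm and trolley above 1 N or contact force between the arm and car above 1 N).
It fails at once if A bystander was disturbed by over 20 mm (distance of any of red_car_mid, lorry_mid, figure_mid, oil_mid, jar_mid, driver_grip, throttle_mid from where it was at the start of the episode above 0.02 m).
It also fails if it takes over 61 s, if anything falls off the work surface, if the arm or the gripper's body presses on something with over 40 N, if the wrist force passes 120 N, or if a joint passes its speed limit or range.

## Working session

There is one attempt and no reset: what is moved stays moved. The work goes in short steps, Python scripts to look and compute and a tool call to move; the robot and the scene stay as the last step left them, time stands still between calls to the robot, and variables do not carry over. Pictures are saved under pics/ and viewed, at most 10 in all, crops included, and the job is handed in when it is done.

Besides the shell and the picture viewer there is one more tool, called after "Emit:" by a JSON object that holds its "name" and its "arguments", one argument or row to a line. drive_tool: Moves the arm, as the interface text tells. Its arguments: {"type":"object","properties":{"commands":{"type":"array"},"gripper":{"type":"number"}},"required":["commands"]}

```bash
mkdir -p pics
cat > h.py <<'E'
import cv2,numpy as np
from bench import get_obs,snapshot
def pts(s):
    z=s["range_z"];v,u=np.mgrid[:480,:640]
    c=np.stack([(u-s["cx"])/s["fx"]*z,(v-s["cy"])/s["fy"]*z,z],-1)
    R=cv2.Rodrigues(np.array(s["rvec"],float))[0]
    return (c-np.array(s["tvec"]).reshape(3))@R
E
python3 - <<'E'
from h import *
for n in("scene","side"):
    s=snapshot(n);cv2.imwrite(f"pics/{n}.png",s["image"]);np.savez(f"{n}.npz",img=s["image"],P=pts(s),z=s["range_z"])
    print(n,[s[k] for k in("fx","fy","cx","cy","rvec","tvec")])
o=get_obs();print(o)
E
```

```text
scene [444.1651711610244, 444.1651711610244, 328.59380427885435, 236.89262644730306, array([ 1.84529104,  1.52220264, -0.69374101]), array([-0.14507692, -0.25365971,  1.64547257])]
side [557.7226450538044, 557.7226450538044, 327.7365134849585, 246.716975268029, array([ 2.0441307 , -0.45529943,  0.23826126]), array([-0.48852227,  0.24253818,  1.62636469])]
{'time': 0.1, 'joint_positions': array([-1.03096373e-01,  8.78788771e-02,  1.37207609e+00, -4.36754126e-05,
        1.68359676e+00, -1.03090431e-01]), 'qvel': array([ 7.59918693e-05, -1.31895196e-03, -2.01368069e-03,  2.87842054e-04,
       -2.21690259e-03,  1.76278171e-04]), 'joint_torque': array([ 2.25695316e-03, -3.41256917e+01, -3.03301656e+01,  7.19034858e-02,
        3.05556308e-02, -9.49158243e-05]), 'tool_pos': array([5.49512837e-01, 3.24809045e-05, 2.04436145e-01]), 'ee_rot': array([-3.13963951e+00, -1.58427079e-04,  1.57078536e+00]), 'wrist_force': array([-0.19792538,  0.3867006 , -0.63363556]), 'wrist_torque': array([ 0.03897833,  0.02377906, -0.05304528]), 'finger_force': 0.0, 'width': 0.09379646185166991}
```

View pics/scene.png

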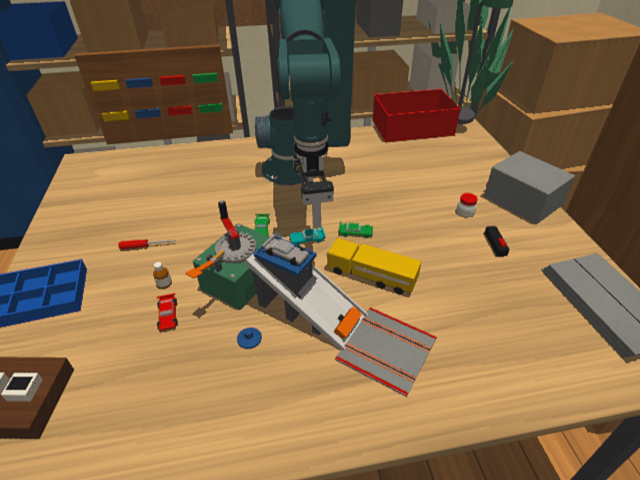

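View pics/side.png

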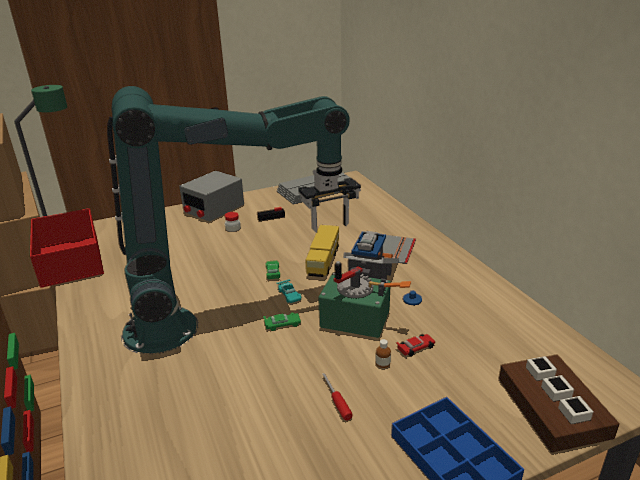

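Scene view: crank handle at about (223,208), ratchet wheel at (236,245), lever pad at (195,271), trolley with chrome car at (285,255) and bumper at (348,322). In the side view the handle is at (338,271) and the pad at (403,285). Next I'll take points from masks.

Run:
```python
from h import *
for n,boxes in(("scene",dict(handle=(212,195,235,222),pad=(180,250,228,282),bump=(325,300,370,345),red=(215,205,250,245))),("side",dict(handle=(328,258,346,284),pad=(370,275,420,295),red=(335,262,375,290),bump=(385,230,420,270)))):
    d=np.load(n+".npz");P=d["P"];hsv=cv2.cvtColor(d["img"],cv2.COLOR_BGR2HSV).astype(int);H,S,V=np.moveaxis(hsv,-1,0);ok=d["z"]>0
    for k,(a,b,c,e) in boxes.items():
        m=np.zeros_like(ok);m[b:e,a:c]=1
        m&=ok&{"h":(V<60),"r":((H<5)|(H>174))&(S>150)&(V>60),"p":(H>5)&(H<18)&(S>170)&(V>120),"b":(H>5)&(H<18)&(S>170)&(V>120)}[k[0]]
        Q=P[m]
        if k=="handle":Q=Q[(Q[:,2]>.17)]
        if k in("pad","red"):Q=Q[Q[:,2]>.1]
        if len(Q)==0: print(n,k,0);continue
        print(n,k,len(Q),"med",np.median(Q,0).round(4),"min",np.percentile(Q,3,axis=0).round(4),"max",np.percentile(Q,97,axis=0).round(4))
        if k=="pad":
            for q in Q[np.argsort(Q[:,1])][::8]:print(q.round(4),end=" ")
            print()
    # wheel: steel points z 0.11..0.16 grey
    m=ok&(S<60)&(P[...,2]>.110)&(P[...,2]<.15)&(abs(P[...,0]-.45)<.25)&(abs(P[...,1])<.4)
    ys,xs=np.nonzero(m);print("wheel px",len(xs),np.median(P[m],0).round(3))
    for z0 in(.105,):
        m=ok&(H>40)&(H<90)&(S>80)&(P[...,2]>.1)&(P[...,2]<.116);m[:,420:]=0
        Q=P[m];print("housing top",len(Q),np.median(Q[:,2]) if len(Q) else 0, cv2.minAreaRect((Q[:,:2]*1000).astype(np.float32)) if len(Q)>5 else 0)
```

```text
scene handle 98 med [ 0.4784 -0.2186  0.1997] min [ 0.4741 -0.2262  0.1757] max [ 0.4829 -0.2115  0.2194]
scene pad 178 med [ 0.6319 -0.2861  0.1492] min [ 0.5971 -0.3095  0.1389] max [ 0.6548 -0.256   0.1549]
[ 0.6434 -0.3134  0.1549] [ 0.6467 -0.3074  0.1504] [ 0.6504 -0.3044  0.1536] [ 0.6529 -0.3016  0.1556] [ 0.6494 -0.2997  0.1549] [ 0.6497 -0.2974  0.1548] [ 0.6452 -0.2957  0.1532] [ 0.6424 -0.2941  0.1501] [ 0.6316 -0.2924  0.149 ] [ 0.6279 -0.2898  0.1514] [ 0.6241 -0.2884  0.1475] [ 0.6274 -0.2861  0.1469] [ 0.6472 -0.285   0.1499] [ 0.6416 -0.2828  0.1504] [ 0.6416 -0.2806  0.15  ] [ 0.6404 -0.2786  0.1484] [ 0.6264 -0.2752  0.1439] [ 0.6189 -0.2726  0.1459] [ 0.611  -0.2684  0.1442] [ 0.6098 -0.2646  0.139 ] [ 0.6124 -0.2619  0.141 ] [ 0.6038 -0.2583  0.1353] [ 0.5854 -0.2504  0.14  ] 
scene bump 361 med [0.7622 0.0485 0.0393] min [0.7308 0.0206 0.0293] max [0.7912 0.0779 0.0462]
scene red 163 med [ 0.5197 -0.2051  0.1715] min [ 0.4773 -0.2224  0.1649] max [ 0.5524 -0.1894  0.1747]
wheel px 1822 [ 0.586 -0.165  0.124]
housing top 1018 0.10978773687708815 ((162.26159667968
[... 277 characters left out ...]
0.2591  0.1568]
[ 0.6406 -0.3154  0.1568] [ 0.6325 -0.3084  0.1517] [ 0.6254 -0.3043  0.1514] [ 0.6275 -0.3008  0.152 ] [ 0.6549 -0.2982  0.1491] [ 0.638  -0.294   0.1515] [ 0.64   -0.2908  0.1523] [ 0.6209 -0.2852  0.1512] [ 0.6086 -0.2793  0.1481] [ 0.6033 -0.2722  0.1454] [ 0.6001 -0.2668  0.1398] [ 0.6037 -0.2607  0.1385] 
side red 120 med [ 0.503  -0.2171  0.1727] min [ 0.4609 -0.2328  0.1652] max [ 0.5508 -0.1933  0.1772]
side bump 19 med [0.7691 0.0178 0.042 ] min [0.7601 0.0109 0.0355] max [0.7771 0.0266 0.0462]
wheel px 1136 [ 0.566 -0.199  0.126]
housing top 936 0.11086379485467185 ((159.041259765625, -164.68113708496094), (960.8527221679688, 300.725341796875), 0.27309542894363403)
```

Run:
```python
import cv2
a=cv2.imread("pics/scene.png")[185:345,170:390];cv2.imwrite("pics/c1.png",cv2.resize(a,(792,576),interpolation=cv2.INTER_CUBIC))
```

```text
(no output)
```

View pics/c1.png

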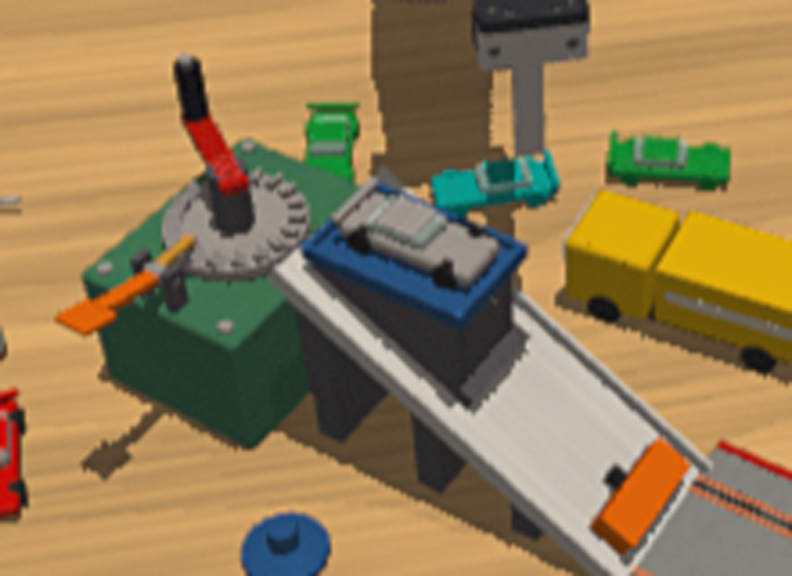

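Crop view (3.6x, origin (170,185)): the handle top is at crop (185,65), the arm runs to the hub at (232,205), and the pad is at (90,318). The pawl nose is engaged at (185,245), the bumper is at (645,495) and its stud at (615,475). The winch is turned about 46°. I'll refine the geometry and check clearances.

Run:
```python
from h import *
from scipy.optimize import least_squares
hp=[];rp=[];pp=[]
for n,hb,rb,pb in(("scene",(212,195,235,222),(215,205,250,245),(180,250,228,282)),("side",(328,258,346,284),(335,262,375,290),(370,275,420,295))):
    d=np.load(n+".npz");P=d["P"];hsv=cv2.cvtColor(d["img"],cv2.COLOR_BGR2HSV).astype(int);H,S,V=np.moveaxis(hsv,-1,0);ok=d["z"]>0
    def g(b,m,lo,hi):
        w=np.zeros_like(ok);w[b[1]:b[3],b[0]:b[2]]=1;Q=P[w&ok&m];return Q[(Q[:,2]>lo)&(Q[:,2]<hi)]
    h=g(hb,V<60,.18,.215);r=g(rb,((H<5)|(H>174))&(S>150),.168,.178);p=g(pb,(H>5)&(H<18)&(S>170)&(V>120),.12,.17)
    f=least_squares(lambda c:np.hypot(*(h[:,:2]-c).T)-.010,h[:,:2].mean(0)+(.0),loss="soft_l1",f_scale=.002)
    print(n,"handle",f.x.round(4),len(h),"red rect",cv2.minAreaRect((r[:,:2]*1000).astype(np.float32)))
    hp.append(h);rp.append(r);pp.append(p)
    t=g((240,225,330,300) if n=="scene" else (345,225,400,285),(H>100)&(H<125)&(S>120),.1,.3)
    print("blue deck",len(t),np.median(t,0).round(4),np.percentile(t[:,2],[5,50,95]).round(3),cv2.minAreaRect((t[:,:2]*1000).astype(np.float32)))
    yaw=np.radians(46)
    t=g((230,225,335,300) if n=="scene" else (345,225,400,285),(S<255),.2,.32);print("max z pts",t[:,2].max().round(3),np.percentile(t[:,2],99).round(3))
h=np.vstack(hp);f=least_squares(lambda c:np.hypot(*(h[:,:2]-c).T)-.010,h[:,:2].mean(0),loss="soft_l1",f_scale=.002);hc=f.x
r=np.vstack(rp);l=cv2.fitLine((r[:,:2]).astype(np.float32),cv2.DIST_L2,0,.001,.001).ravel();v=l[:2]*np.sign(l[0]);ax=hc+.065*v
p=np.vstack(pp);p=p[:,:2]
rel=p-ax;dist=np.hypot(*rel.T);print("handle",hc,"dir",v,"axis",ax,"lever maxdist",np.percentile(dist,[50,97,100]).round(4))
l=cv2.fitLine(p.astype(np.float32),cv2.DIST_L2,0,.001,.001).ravel();print("lever dir",l[:2],np.degrees(np.arctan2(l[0],-l[1])))
far=p[dist>.129];c=far.mean(0);print("pad c",c,np.hypot(*(c-ax)),cv2.minAreaRect((far*1000).astype(np.float32)))
u=(c-ax)/np.hypot(*(c-ax));print("pad est",ax+.143*u,"yaw",np.degrees(np.arctan2(u[0],-u[1])))
```

```text
scene handle [ 0.47   -0.2195] 71 red rect ((513.8104248046875, -206.8594207763672), (81.83505249023438, 18.651643753051758), 16.983667373657227)
blue deck 630 [ 0.6652 -0.0872  0.1706] [0.165 0.171 0.177] ((641.886474609375, -82.04881286621094), (126.43161010742188, 79.15771484375), 48.53569030761719)
max z pts 0.222 0.222
side handle [ 0.4699 -0.2209] 67 red rect ((507.1876220703125, -212.01011657714844), (101.21540069580078, 23.482507705688477), 20.620582580566406)
blue deck 315 [ 0.6269 -0.1104  0.1723] [0.166 0.172 0.179] ((617.71240234375, -123.93994903564453), (220.1184844970703, 98.5138931274414), 60.730735778808594)
max z pts 0.211 0.211
handle [ 0.46997967 -0.22045853] dir [0.9327137  0.36061782] axis [ 0.53060606 -0.19701837] lever maxdist [0.1382 0.1603 0.162 ]
lever dir [ 0.74889195 -0.6626921 ] 48.494484
pad c [ 0.63931296 -0.29613253] 0.147108150496849 ((637.1415405273438, -296.219970703125), (33.58037567138672, 31.886371612548828), 49.206886291503906)
pad est [ 0.6362772  -0.29336466] yaw 47.64281902994854
```

Estimates: axis about (0.5315, -0.2005), yaw about 48°, pad about (0.638, -0.296), handle (0.470, -0.2205). The car top is at 0.222, so the body clears it. Moving above the pad with the fingers shut.

Emit:
{"name": "drive_tool", "arguments": {
  "commands": [
    [0, 0, -0.8, 0, 0, 0],
    [0, 0, -0.8, 0, 0, 0],
    [0, 0, -0.8, 0, 0, 0],
    [-0.925, 0.277, 0, 0, 0, 0],
    [-0.925, 0.277, 0, 0, 0, 0],
    [-0.925, 0.277, 0, 0, 0, 0],
    [-0.925, 0.277, 0, 0, 0, 0],
    [-0.925, 0.277, 0, 0, 0, 0],
    [-0.925, 0.277, 0, 0, 0, 0],
    [-0.925, 0.277, 0, 0, 0, 0],
    [-0.925, 0.277, 0, 0, 0, 0],
    [0, 0, 0, 0, 0, -0.93],
    [0, 0, 0, 0, 0, -0.93],
    [0, 0, 0, 0, 0, -0.93],
    [0, 0, 0, 0, 0, -0.93],
    [0, 0, 0, 0, 0, -0.93],
    [0, 0, 0, 0, 0, -0.93],
    [0, 0, 0, 0, 0, -0.93],
    [0, 0, 0, 0, 0, -0.93],
    [0, 0, 0, 0, 0, -0.93]
  ],
  "gripper": 1
}}

```text
time: 2.6
tool_pos: [0.6385, -0.296, 0.3005]
ee_rot: [-3.141, -0.002, 2.411]
wrist_force: [0.4, 0.3, -0.1]
width: -0.0
finger_force: 0.0
```

Emit:
{"name": "drive_tool", "arguments": {
  "commands": [
    [0, 0, 0.8, 0, 0, 0],
    [0, 0, 0.8, 0, 0, 0],
    [0, 0, 0.8, 0, 0, 0],
    [0, 0, 0.5, 0, 0, 0],
    [0, 0, 0, 0, 0, 0],
    [0, 0, 0, 0, 0, 0]
  ]
}}

```text
time: 3.35
tool_pos: [0.639, -0.2962, 0.1864]
ee_rot: [3.141, 0.001, 2.408]
wrist_force: [0.3, -0.1, 0.6]
width: 0.0005
finger_force: 0.0
```

Run:
```python
from h import *
o=get_obs();print(o["tool_pos"],o["ee_rot"],o["wrist_force"],o["width"])
s=snapshot("scene");w=snapshot("wrist")
a=cv2.resize(s["image"][190:320,150:300],(400,347));b=cv2.resize(w["image"],(400,300))
im=np.zeros((347,800,3),np.uint8);im[:,:400]=a;im[:300,400:]=b;cv2.imwrite("pics/p2.png",im)
```

```text
[ 0.63895002 -0.2961679   0.18637068] [3.14130155e+00 1.05571027e-03 2.40781638e+00] [ 0.30297251 -0.09492461  0.55611104] 0.000509925392486641
```

View pics/p2.png

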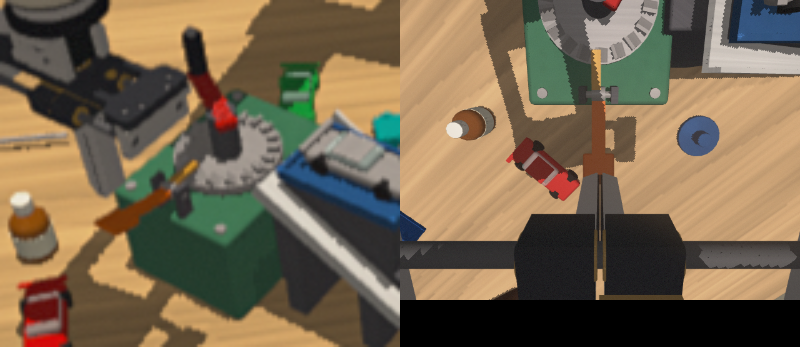

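Shut fingertips line up with the lever in the wrist view (fingers at (600,190), pad at (598,163), lever running straight ahead). Pushing down gently.

Emit:
{"name": "drive_tool", "arguments": {
  "commands": [
    [0, 0, 0.4, 0, 0, 0],
    [0, 0, 0.3, 0, 0, 0],
    [0, 0, 0.1, 0, 0, 0],
    [0, 0, 0.1, 0, 0, 0],
    [0, 0, 0.1, 0, 0, 0],
    [0, 0, 0.1, 0, 0, 0],
    [0, 0, 0.1, 0, 0, 0],
    [0, 0, 0.1, 0, 0, 0],
    [0, 0, 0.1, 0, 0, 0],
    [0, 0, 0.05, 0, 0, 0],
    [0, 0, 0, 0, 0, 0]
  ]
}}

```text
time: 4.82
tool_pos: [0.6387, -0.296, 0.1271]
ee_rot: [3.141, -0.0, 2.408]
wrist_force: [3.6, -3.0, 3.3]
width: 0.0004
finger_force: 2.0
```

Emit:
{"name": "drive_tool", "arguments": {
  "commands": [
    [0, 0, 0.03, 0, 0, 0],
    [0, 0, 0.03, 0, 0, 0],
    [0, 0, 0.03, 0, 0, 0],
    [0, 0, 0, 0, 0, 0]
  ]
}}

```text
time: 5.32
tool_pos: [0.6385, -0.2958, 0.1244]
ee_rot: [3.141, -0.0, 2.408]
wrist_force: [2.1, -2.3, 4.3]
width: 0.0004
finger_force: 2.8
```

Emit:
{"name": "drive_tool", "arguments": {
  "commands": [
    [0, 0, 0.03, 0, 0, 0],
    [0, 0, 0.03, 0, 0, 0],
    [0, 0, 0, 0, 0, 0]
  ]
}}

```text
time: 5.7
tool_pos: [0.6386, -0.2959, 0.124]
ee_rot: [3.141, 0.001, 2.408]
wrist_force: [0.5, -1.3, 10.3]
width: 0.0006
finger_force: 5.0
```

The stop has been reached: z no longer moves and the force rises to 10 N. Lifting and going over the handle.

Emit:
{"name": "drive_tool", "arguments": {
  "commands": [
    [0, 0, -0.3, 0, 0, 0],
    [0, 0, -0.8, 0, 0, 0],
    [0, 0, -0.8, 0, 0, 0],
    [0, 0, -0.8, 0, 0, 0],
    [0, 0, -0.8, 0, 0, 0],
    [0, 0, -0.8, 0, 0, 0]
  ]
}}

```text
time: 6.45
tool_pos: [0.6377, -0.2948, 0.2927]
ee_rot: [-3.141, -0.006, 2.409]
wrist_force: [-0.8, -0.4, -0.6]
width: 0.0007
finger_force: 0.0
```

Emit:
{"name": "drive_tool", "arguments": {
  "commands": [
    [0.73, -0.237, 0, 0, 0, 0],
    [0.73, -0.237, 0, 0, 0, 0],
    [0.73, -0.237, 0, 0, 0, 0],
    [0.73, -0.237, 0, 0, 0, 0],
    [0.73, -0.237, 0, 0, 0, 0],
    [0.73, -0.237, 0, 0, 0, 0],
    [0, 0, 0, 0, 0, 0],
    [0, 0, 0, 0, 0, 0]
  ],
  "gripper": 0
}}

```text
time: 7.45
tool_pos: [0.4706, -0.2207, 0.2927]
ee_rot: [3.141, -0.002, 2.408]
wrist_force: [-0.3, 1.3, 0.1]
width: 0.0772
finger_force: 0.0
```

Run:
```python
from h import *
o=get_obs();print(o["tool_pos"],o["ee_rot"],o["width"])
w=snapshot("wrist");P=pts(w);z=w["range_z"]
print("below cap",P[(z>0)][:,2].min())
hsv=cv2.cvtColor(w["image"],cv2.COLOR_BGR2HSV);t=o["tool_pos"]
m=(z>0)&(hsv[...,2]<70)&(abs(P[...,2]-.205)<.016)&(np.hypot(P[...,0]-t[0],P[...,1]-t[1])<.04)
Q=P[m];T=Q[Q[:,2]>.215];print(len(Q),len(T),T.min(0) if len(T) else 0,T.max(0) if len(T) else 0)
m2=(z>0)&((hsv[...,0]<5)|(hsv[...,0]>174))&(hsv[...,1]>150)&(abs(P[...,2]-.172)<.004)
print(cv2.minAreaRect((P[m2][:,:2]*1000).astype(np.float32)))
s=snapshot("scene")
a=cv2.resize(s["image"][190:320,150:300],(400,347));b=cv2.resize(w["image"],(400,300))
im=np.zeros((347,800,3),np.uint8);im[:,:400]=a;im[:300,400:]=b;cv2.imwrite("pics/p3.png",im)
```

```text
[ 0.47058264 -0.22066725  0.29271056] [ 3.14147375e+00 -1.82900785e-03  2.40810005e+00] 0.0772043863225964
below cap -0.003160272589270337
734 489 [ 0.46131542 -0.23141909  0.21500102] [ 0.48069074 -0.21196357  0.22097921]
((506.4785461425781, -210.7538604736328), (93.82396697998047, 19.311050415039062), 16.602802276611328)
```

View pics/p3.png

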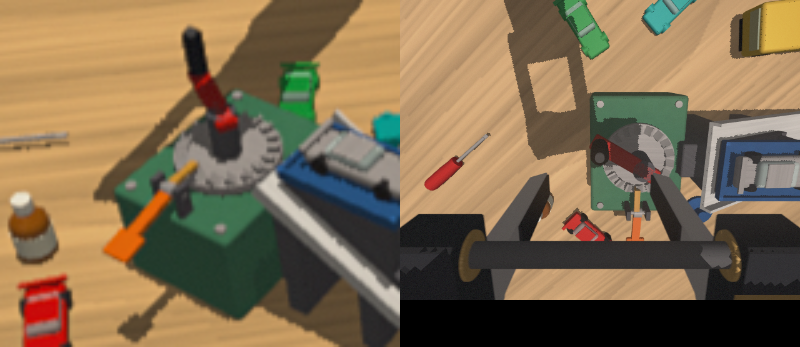

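The lever is down (pad at (120,240) in the left half, lower than before), and the handle is between the fingers. The wrist camera puts the handle top at (0.471, -0.2217) and the axis near (0.533, -0.203). Descend and grasp.

Emit:
{"name": "drive_tool", "arguments": {
  "commands": [
    [0, 0, 0.7, 0, 0, 0],
    [0, 0, 0.7, 0, 0, 0],
    [0, 0, 0.7, 0, 0, 0],
    [0, 0, 0.5, 0, 0, 0],
    [0, 0, 0.2, 0, 0, 0],
    [0, 0, 0, 0, 0, 0]
  ]
}}

```text
time: 8.3
tool_pos: [0.4706, -0.221, 0.1809]
ee_rot: [-3.141, -0.001, 2.408]
wrist_force: [0.1, -0.3, -0.2]
width: 0.094
finger_force: 0.0
```

Emit:
{"name": "drive_tool", "arguments": {
  "commands": [
    [0, 0, 0, 0, 0, 0],
    [0, 0, 0, 0, 0, 0],
    [0, 0, 0, 0, 0, 0],
    [0, 0, 0, 0, 0, 0],
    [0, 0, 0, 0, 0, 0],
    [0, 0, 0, 0, 0, 0],
    [0, 0, 0, 0, 0, 0],
    [0, 0, 0, 0, 0, 0],
    [0, 0, 0, 0, 0, 0],
    [0, 0, 0, 0, 0, 0]
  ],
  "gripper": 1
}}

```text
time: 9.55
tool_pos: [0.4705, -0.2209, 0.1815]
ee_rot: [3.141, 0.0, 2.408]
wrist_force: [-0.2, 1.1, -0.6]
width: 0.02
finger_force: 30.0
```

Emit:
{"name": "drive_tool", "arguments": {
  "commands": [
    [-0.04, -0.024, 0, 0, 0, 0],
    [-0.04, -0.024, 0, 0, 0, 0],
    [-0.04, -0.024, 0, 0, 0, 0],
    [-0.04, -0.024, 0, 0, 0, 0],
    [0, 0, 0, 0, 0, 0],
    [0, 0, 0, 0, 0, 0]
  ]
}}

```text
time: 10.3
tool_pos: [0.4722, -0.2259, 0.1814]
ee_rot: [3.139, -0.004, 2.409]
wrist_force: [-1.2, 6.5, 2.0]
width: 0.0198
finger_force: 30.0
```

Run:
```python
from h import *
o=get_obs();print(o["tool_pos"],o["wrist_force"],o["width"])
s=snapshot("scene")
w=snapshot("side")
a=cv2.resize(s["image"][220:300,170:260],(400,355),interpolation=cv2.INTER_CUBIC);b=cv2.resize(w["image"][250:340,310:420],(400,327),interpolation=cv2.INTER_CUBIC)
im=np.zeros((355,800,3),np.uint8);im[:,:400]=a;im[:327,400:]=b;cv2.imwrite("pics/p4.png",im)
```

```text
[ 0.47217212 -0.22593729  0.18137854] [-1.24279604  6.54382902  2.02837515] 0.019788380122557913
```

View pics/p4.png

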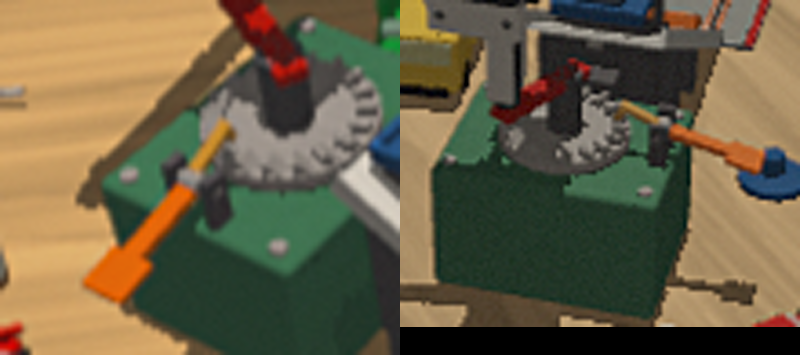

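The nose (215,145 on the left; 635,108 on the right) now stands in line with the lowered lever, so it has sprung. The hand carries about 6.6 N. I'll wind 2 mm more for margin, then compute the arc down.

```bash
cat > arc.py <<'E'
import numpy as np,sys
t,d,n=float(sys.argv[1]),float(sys.argv[2]),int(sys.argv[3])  # start deg, step rad, rows
t=np.radians(t);r=.065;yaw=2.408
ex=np.array([np.cos(yaw),np.sin(yaw)]);ey=np.array([np.sin(yaw),-np.cos(yaw)])
a=t-d*np.arange(n+1);p=r*np.c_[np.cos(a),np.sin(a)];q=np.diff(p,axis=0)/.04
print([[round(v@ex,3),round(v@ey,3),0,0,0,0] for v in q],np.degrees(a[-1]))
E
python3 arc.py 204.4 .09 19
```

```text
[[np.float64(0.131), np.float64(0.064), 0, 0, 0, 0], [np.float64(0.125), np.float64(0.076), 0, 0, 0, 0], [np.float64(0.118), np.float64(0.087), 0, 0, 0, 0], [np.float64(0.109), np.float64(0.097), 0, 0, 0, 0], [np.float64(0.1), np.float64(0.107), 0, 0, 0, 0], [np.float64(0.09), np.float64(0.115), 0, 0, 0, 0], [np.float64(0.079), np.float64(0.123), 0, 0, 0, 0], [np.float64(0.068), np.float64(0.129), 0, 0, 0, 0], [np.float64(0.056), np.float64(0.135), 0, 0, 0, 0], [np.float64(0.044), np.float64(0.139), 0, 0, 0, 0], [np.float64(0.031), np.float64(0.143), 0, 0, 0, 0], [np.float64(0.018), np.float64(0.145), 0, 0, 0, 0], [np.float64(0.005), np.float64(0.146), 0, 0, 0, 0], [np.float64(-0.008), np.float64(0.146), 0, 0, 0, 0], [np.float64(-0.021), np.float64(0.145), 0, 0, 0, 0], [np.float64(-0.034), np.float64(0.142), 0, 0, 0, 0], [np.float64(-0.047), np.float64(0.139), 0, 0, 0, 0], [np.float64(-0.059), np.float64(0.134), 0, 0, 0, 0], [np.float64(-0.071), np.float64(0.128), 0, 0, 0, 0]] 106.42421703262924
```

Emit:
{"name": "drive_tool", "arguments": {
  "commands": [
    [-0.043, -0.026, 0, 0, 0, 0],
    [0, 0, 0, 0, 0, 0],
    [0.065, 0.032, 0, 0, 0, 0],
    [0.066, 0.032, 0, 0, 0, 0],
    [0.125, 0.076, 0, 0, 0, 0],
    [0.118, 0.087, 0, 0, 0, 0],
    [0.109, 0.097, 0, 0, 0, 0],
    [0, 0, 0, 0, 0, 0]
  ]
}}

```text
time: 11.4
tool_pos: [0.4677, -0.2046, 0.1814]
ee_rot: [3.138, -0.003, 2.41]
wrist_force: [-0.3, 5.8, 1.0]
width: 0.0193
finger_force: 30.0
```

Pawl clear; the crank is running down under control. Continue.

Emit:
{"name": "drive_tool", "arguments": {
  "commands": [
    [0.1, 0.107, 0, 0, 0, 0],
    [0.09, 0.115, 0, 0, 0, 0],
    [0.079, 0.123, 0, 0, 0, 0],
    [0.068, 0.129, 0, 0, 0, 0],
    [0.056, 0.135, 0, 0, 0, 0],
    [0.044, 0.139, 0, 0, 0, 0],
    [0.031, 0.143, 0, 0, 0, 0],
    [0.018, 0.145, 0, 0, 0, 0],
    [0, 0, 0, 0, 0, 0]
  ]
}}

```text
time: 12.52
tool_pos: [0.4822, -0.161, 0.1815]
ee_rot: [3.136, -0.001, 2.41]
wrist_force: [2.7, 6.6, 0.1]
width: 0.0198
finger_force: 30.0
```

```bash
python3 - <<'E'
from bench import get_obs;import numpy as np
o=get_obs();v=o["tool_pos"][:2]-[.533,-.203];print(np.hypot(*v),np.degrees(np.arctan2(v[1],v[0])))
E
python3 arc.py 142.5 .09 14|sed 's/np.float64//g'
```

```text
0.0658715105606829 140.3952693276131
[[(0.005), (0.146), 0, 0, 0, 0], [(-0.008), (0.146), 0, 0, 0, 0], [(-0.021), (0.145), 0, 0, 0, 0], [(-0.034), (0.142), 0, 0, 0, 0], [(-0.047), (0.139), 0, 0, 0, 0], [(-0.059), (0.134), 0, 0, 0, 0], [(-0.071), (0.128), 0, 0, 0, 0], [(-0.082), (0.121), 0, 0, 0, 0], [(-0.093), (0.113), 0, 0, 0, 0], [(-0.102), (0.104), 0, 0, 0, 0], [(-0.111), (0.095), 0, 0, 0, 0], [(-0.119), (0.084), 0, 0, 0, 0], [(-0.127), (0.073), 0, 0, 0, 0], [(-0.133), (0.062), 0, 0, 0, 0]] 70.30731781351626
```

Emit:
{"name": "drive_tool", "arguments": {
  "commands": [
    [0.005, 0.146, 0, 0, 0, 0],
    [-0.008, 0.146, 0, 0, 0, 0],
    [-0.021, 0.145, 0, 0, 0, 0],
    [-0.034, 0.142, 0, 0, 0, 0],
    [-0.047, 0.139, 0, 0, 0, 0],
    [-0.059, 0.134, 0, 0, 0, 0],
    [-0.071, 0.128, 0, 0, 0, 0],
    [-0.082, 0.121, 0, 0, 0, 0],
    [-0.093, 0.113, 0, 0, 0, 0],
    [0, 0, 0, 0, 0, 0]
  ]
}}

```text
time: 13.78
tool_pos: [0.5287, -0.1372, 0.1816]
ee_rot: [3.136, 0.003, 2.41]
wrist_force: [6.5, 4.0, -1.6]
width: 0.0194
finger_force: 30.0
```

```bash
cat > st.py <<'E'
from h import *
o=get_obs();v=o["tool_pos"][:2]-[.533,-.203];r=np.hypot(*v);u=v/r;f=o["wrist_force"][:2];print("r",r,"th",np.degrees(np.arctan2(v[1],v[0])),"Fr",f@u,"Fcw",f@[u[1],-u[0]],f)
E
python3 - <<'E'
from st import *
s=snapshot("scene");cv2.imwrite("pics/p5.png",cv2.resize(s["image"][190:350,190:390],(750,600),interpolation=cv2.INTER_CUBIC))
E
python3 arc.py 97 .06 20|sed 's/np.float64//g'
```

```text
r 0.0659157220077657 th 93.72422074494219 Fr 3.606746802429517 Fcw 6.725987163176118 [6.47751037 4.03601105]
[[(-0.066), (0.072), 0, 0, 0, 0], [(-0.07), (0.068), 0, 0, 0, 0], [(-0.074), (0.063), 0, 0, 0, 0], [(-0.078), (0.059), 0, 0, 0, 0], [(-0.081), (0.054), 0, 0, 0, 0], [(-0.084), (0.049), 0, 0, 0, 0], [(-0.087), (0.044), 0, 0, 0, 0], [(-0.09), (0.038), 0, 0, 0, 0], [(-0.092), (0.033), 0, 0, 0, 0], [(-0.094), (0.027), 0, 0, 0, 0], [(-0.095), (0.022), 0, 0, 0, 0], [(-0.096), (0.016), 0, 0, 0, 0], [(-0.097), (0.01), 0, 0, 0, 0], [(-0.097), (0.004), 0, 0, 0, 0], [(-0.097), (-0.001), 0, 0, 0, 0], [(-0.097), (-0.007), 0, 0, 0, 0], [(-0.097), (-0.013), 0, 0, 0, 0], [(-0.096), (-0.019), 0, 0, 0, 0], [(-0.094), (-0.025), 0, 0, 0, 0], [(-0.093), (-0.03), 0, 0, 0, 0]] 28.24506458430121
```

View pics/p5.png

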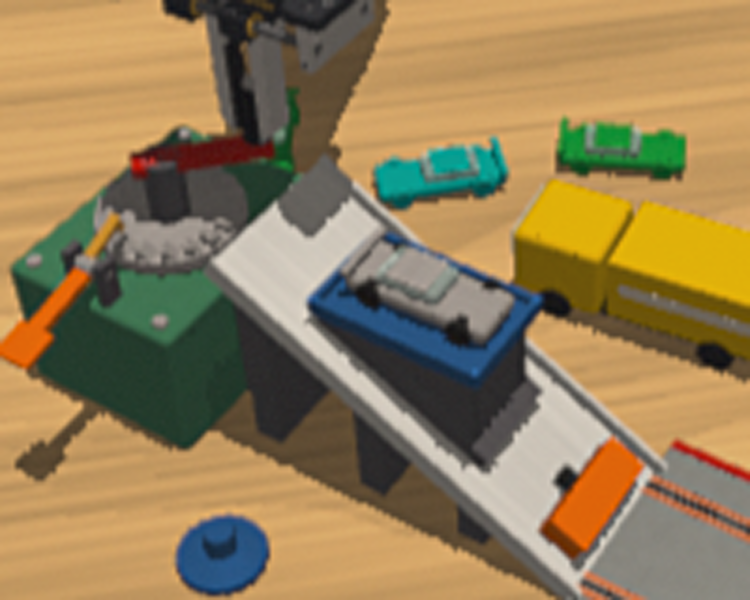

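The trolley is halfway and the car is steady. The sole's front edge is at about (510,428) in the crop and the stud tip at (560,478). Measuring the gap from depth.

Run:
```python
from h import *
s=snapshot("scene");P=pts(s);yaw=np.radians(48);X=np.array([np.cos(yaw),np.sin(yaw)])
w=P[...,:2]-[.533,-.203]
al=(w@X)/np.cos(np.radians(30)); lat=w@[-X[1],X[0]]
hsv=cv2.cvtColor(s["image"],cv2.COLOR_BGR2HSV)
for v in range(296,332):   # walk along stud line lat ~ stud
    pass
for name,(u,v) in dict(edge=(326.8,303.5),stud=(339.5,317.5)).items():
    u,v=int(u),int(v);print(name,(P[v-1:v+2,u-1:u+2].reshape(-1,3).mean(0)).round(4),al[v,u].round(4),lat[v,u].round(4))
# profile along lat=0: height above table and brightness vs al
m=(abs(lat)<.006)&(al>.2)&(al<.33)&(P[...,2]>0)&(P[...,2]<.15)
i=np.argsort(al[m]);A=al[m][i];Z=P[...,2][m][i];B=s["image"][m][i]
hgt=Z+A*np.sin(np.radians(30))
for a,z,h,b in list(zip(A,Z,hgt,B))[::3]:print(round(a,4),round(z,3),round(h,3),b)
```

```text
edge [0.7166 0.0027 0.0635] 0.3202 -0.0014
stud [0.7467 0.0288 0.0409] 0.3645 -0.0045
0.2679 0.091 0.225 [55 43 36]
0.2909 0.084 0.229 [49 44 44]
0.2939 0.078 0.225 [44 43 45]
0.2955 0.078 0.226 [44 43 44]
0.2973 0.077 0.225 [46 43 46]
0.2994 0.076 0.226 [44 45 46]
0.3004 0.075 0.226 [45 44 46]
0.3019 0.138 0.289 [66 47 38]
0.3035 0.138 0.29 [109  67  34]
0.3038 0.076 0.227 [43 42 44]
0.3051 0.075 0.227 [43 42 43]
0.3068 0.14 0.293 [133  85  39]
0.3075 0.075 0.229 [44 44 45]
0.3099 0.071 0.226 [70 69 73]
0.3108 0.074 0.229 [80 78 84]
0.3119 0.147 0.303 [133  85  42]
0.3128 0.069 0.226 [82 81 86]
0.3132 0.069 0.226 [79 78 82]
0.3145 0.069 0.226 [79 79 84]
0.315 0.145 0.303 [126  82  38]
0.3153 0.139 0.297 [81 54 29]
0.3155 0.139 0.297 [74 50 26]
0.3161 0.144 0.302 [106  69  33]
0.3164 0.144 0.302 [97 64 31]
0.3167 0.138 0.296 [64 45 24]
0.3172 0.072 0.231 [79 77 82]
0.3175 0.14 0.299 [67 45 23]
0.3188 0.051 0.21 [ 97 104 107]
0.3198 0.055 0.215 [ 97 103 107]
0.3202 0.067 0.227 [79 78 82]
0.3216 0.066 0.227 [81 83 86]
0.3227 0.05 0.211 [185 196 204]
0.3244 0.049 0.211 [184 196 203]
0.3254 0.046 0.208 [184 196 203]
0.3284 0.046 0.21 [184 196 204]
0.3296 0.044 0.209 [185 197 205]
```

The gap is about 40–44 mm, so roughly 1.3 rad remain. I'll go 0.96 rad, with a small outward correction.

Emit:
{"name": "drive_tool", "arguments": {
  "commands": [
    [0.025, 0.028, 0, 0, 0, 0],
    [-0.066, 0.072, 0, 0, 0, 0],
    [-0.07, 0.068, 0, 0, 0, 0],
    [-0.074, 0.063, 0, 0, 0, 0],
    [-0.078, 0.059, 0, 0, 0, 0],
    [-0.081, 0.054, 0, 0, 0, 0],
    [-0.084, 0.049, 0, 0, 0, 0],
    [-0.087, 0.044, 0, 0, 0, 0],
    [-0.09, 0.038, 0, 0, 0, 0],
    [-0.092, 0.033, 0, 0, 0, 0],
    [-0.094, 0.027, 0, 0, 0, 0],
    [-0.095, 0.022, 0, 0, 0, 0],
    [-0.096, 0.016, 0, 0, 0, 0],
    [-0.097, 0.01, 0, 0, 0, 0],
    [0, 0, 0, 0, 0, 0]
  ]
}}

```text
time: 15.75
tool_pos: [0.5755, -0.1532, 0.1815]
ee_rot: [-3.141, 0.007, 2.406]
wrist_force: [4.5, -5.2, -1.8]
width: 0.0191
finger_force: 30.0
```

```bash
python3 st.py; python3 arc.py 52 .04 20|sed 's/np.float64//g'
```

```text
r 0.06551750078287161 th 49.52682131811092 Fr -1.0223558418491145 Fcw 6.834453962591004 [ 4.53543379 -5.21390571]
[[(-0.065), (0.003), 0, 0, 0, 0], [(-0.065), (0.001), 0, 0, 0, 0], [(-0.065), (-0.002), 0, 0, 0, 0], [(-0.065), (-0.005), 0, 0, 0, 0], [(-0.065), (-0.007), 0, 0, 0, 0], [(-0.064), (-0.01), 0, 0, 0, 0], [(-0.064), (-0.012), 0, 0, 0, 0], [(-0.063), (-0.015), 0, 0, 0, 0], [(-0.063), (-0.017), 0, 0, 0, 0], [(-0.062), (-0.02), 0, 0, 0, 0], [(-0.061), (-0.022), 0, 0, 0, 0], [(-0.06), (-0.025), 0, 0, 0, 0], [(-0.059), (-0.027), 0, 0, 0, 0], [(-0.058), (-0.029), 0, 0, 0, 0], [(-0.057), (-0.032), 0, 0, 0, 0], [(-0.055), (-0.034), 0, 0, 0, 0], [(-0.054), (-0.036), 0, 0, 0, 0], [(-0.053), (-0.038), 0, 0, 0, 0], [(-0.051), (-0.04), 0, 0, 0, 0], [(-0.049), (-0.042), 0, 0, 0, 0]] 6.163376389534142
```

Emit:
{"name": "drive_tool", "arguments": {
  "commands": [
    [-0.065, 0.003, 0, 0, 0, 0],
    [-0.065, 0.001, 0, 0, 0, 0],
    [-0.065, -0.002, 0, 0, 0, 0],
    [-0.065, -0.005, 0, 0, 0, 0],
    [-0.065, -0.007, 0, 0, 0, 0],
    [-0.064, -0.01, 0, 0, 0, 0],
    [0, 0, 0, 0, 0, 0]
  ]
}}

```text
time: 16.62
tool_pos: [0.5859, -0.1647, 0.1815]
ee_rot: [-3.14, 0.007, 2.406]
wrist_force: [3.1, -5.1, -1.9]
width: 0.0194
finger_force: 30.0
```

Run:
```python
from st import *
s=snapshot("scene");cv2.imwrite("pics/p6.png",cv2.resize(s["image"][240:345,270:390],(600,525),interpolation=cv2.INTER_CUBIC))
```

```text
r 0.06531701831264487 th 35.89560113559442 Fr -0.48662851287569625 Fcw 5.9227789755183755 [ 3.07837425 -5.08327946]
```

View pics/p6.png

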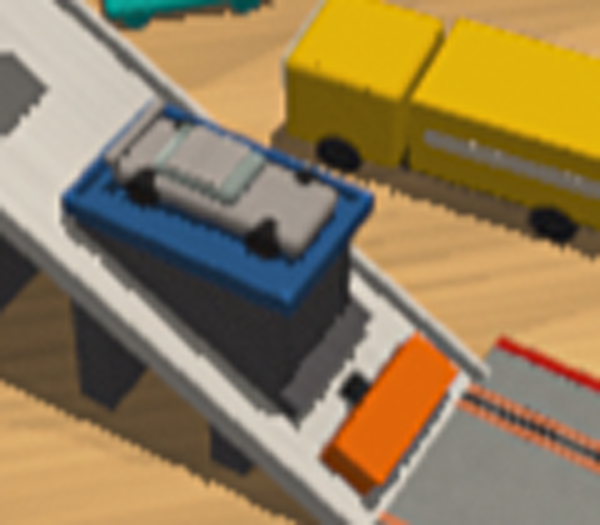

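The sole edge (335,360) is now only some 5–10 mm from the stud tip (348,380). Creeping.

Emit:
{"name": "drive_tool", "arguments": {
  "commands": [
    [-0.032, -0.006, 0, 0, 0, 0],
    [-0.032, -0.006, 0, 0, 0, 0],
    [-0.032, -0.007, 0, 0, 0, 0],
    [-0.032, -0.008, 0, 0, 0, 0],
    [0, 0, 0, 0, 0, 0]
  ]
}}

```text
time: 17.3
tool_pos: [0.5887, -0.1691, 0.1815]
ee_rot: [-3.139, 0.007, 2.405]
wrist_force: [1.9, -7.4, -2.4]
width: 0.0193
finger_force: 30.0
```

Emit:
{"name": "drive_tool", "arguments": {
  "commands": [
    [-0.032, -0.008, 0, 0, 0, 0],
    [-0.032, -0.009, 0, 0, 0, 0],
    [-0.031, -0.01, 0, 0, 0, 0],
    [0, 0, 0, 0, 0, 0]
  ]
}}

```text
time: 17.8
tool_pos: [0.5906, -0.1725, 0.1815]
ee_rot: [-3.139, 0.007, 2.405]
wrist_force: [2.4, -6.4, -1.8]
width: 0.0193
finger_force: 30.0
```

Emit:
{"name": "drive_tool", "arguments": {
  "commands": [
    [-0.031, -0.011, 0, 0, 0, 0],
    [-0.031, -0.011, 0, 0, 0, 0],
    [-0.03, -0.012, 0, 0, 0, 0],
    [0, 0, 0, 0, 0, 0]
  ]
}}

```text
time: 18.3
tool_pos: [0.5923, -0.1761, 0.1815]
ee_rot: [-3.138, 0.007, 2.405]
wrist_force: [2.4, -6.0, -2.0]
width: 0.0197
finger_force: 30.0
```

```bash
python3 st.py
```

```text
r 0.06510249574193014 th 24.41622204843262 Fr -0.30645441835708215 Fcw 6.488637494845549 [ 2.40311064 -6.03501368]
```

Emit:
{"name": "drive_tool", "arguments": {
  "commands": [
    [-0.03, -0.013, 0, 0, 0, 0],
    [-0.03, -0.013, 0, 0, 0, 0],
    [-0.029, -0.014, 0, 0, 0, 0],
    [0, 0, 0, 0, 0, 0]
  ]
}}

```text
time: 18.8
tool_pos: [0.5937, -0.1797, 0.1815]
ee_rot: [-3.138, 0.006, 2.405]
wrist_force: [2.5, -6.2, -1.8]
width: 0.0196
finger_force: 30.0
```

```bash
python3 st.py
```

```text
r 0.06503146501544714 th 20.983851482224214 Fr 0.1382282485975706 Fcw 6.645653903149757 [ 2.50890178 -6.1554232 ]
```

Emit:
{"name": "drive_tool", "arguments": {
  "commands": [
    [-0.029, -0.015, 0, 0, 0, 0],
    [-0.028, -0.016, 0, 0, 0, 0],
    [-0.028, -0.016, 0, 0, 0, 0],
    [0, 0, 0, 0, 0, 0]
  ]
}}

```text
time: 19.3
tool_pos: [0.5941, -0.1806, 0.1815]
ee_rot: [-3.14, 0.001, 2.407]
wrist_force: [-0.3, -5.2, -0.7]
width: 0.0193
finger_force: 30.0
```

```bash
python3 st.py
```

```text
r 0.06502606211543095 th 20.135149565983706 Fr -2.0669837239235207 Fcw 4.778865951393978 [-0.29559993 -5.19832686]
```

Emit:
{"name": "drive_tool", "arguments": {
  "commands": [
    [0, 0, 0, 0, 0, 0],
    [0, 0, 0, 0, 0, 0]
  ]
}}

```text
time: 19.55
tool_pos: [0.5941, -0.1806, 0.1815]
ee_rot: [-3.14, 0.002, 2.407]
wrist_force: [0.2, -5.6, -0.1]
width: 0.0196
finger_force: 30.0
```

```bash
python3 st.py
```

```text
r 0.06503570799339564 th 20.156497179742928 Fr -1.6991271176996978 Fcw 5.350848086699522 [ 0.24876088 -5.60862962]
```

Run:
```python
from st import *
print(o["wrist_torque"],o["joint_torque"],o["tool_pos"])
s=snapshot("scene");w=snapshot("side")
a=cv2.resize(s["image"][180:345,190:390],(400,330),interpolation=cv2.INTER_CUBIC);a2=cv2.resize(s["image"][280:340,310:370],(270,270),interpolation=cv2.INTER_CUBIC);b=cv2.resize(w["image"][200:340,310:430],(400,467),interpolation=cv2.INTER_CUBIC)
im=np.zeros((600,800,3),np.uint8);im[:330,:400]=a;im[330:,:270]=a2;im[:467,400:]=b;cv2.imwrite("pics/p7.png",im)
```

```text
r 0.06503570799339564 th 20.156497179742928 Fr -1.6991271176996978 Fcw 5.350848086699522 [ 0.24876088 -5.60862962]
[-1.1044677  -0.04247304  0.02197854] [ 3.32171649e+00 -4.14371502e+01 -2.96333688e+01  1.75413843e+00
  8.98349192e-01 -2.36936714e-03] [ 0.59405259 -0.18058964  0.18152778]
```

View pics/p7.png

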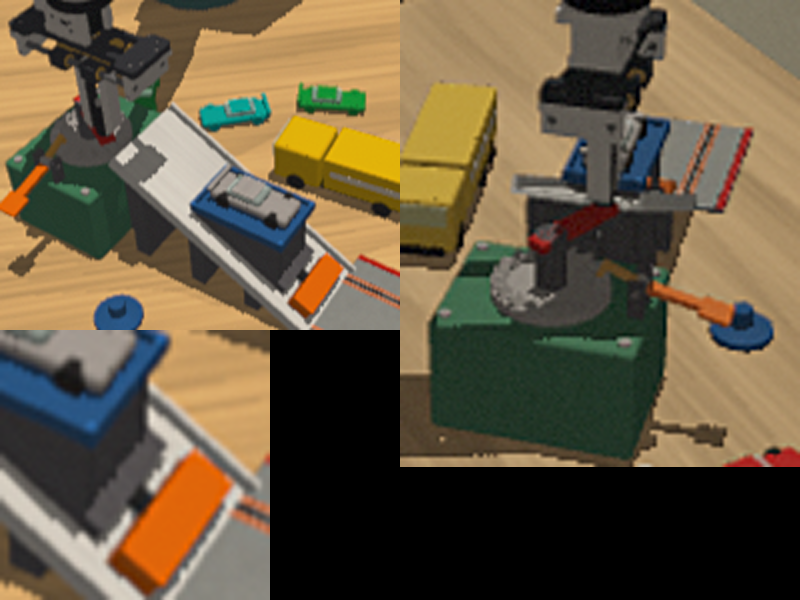

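The foot appears to touch the stud (bottom-left, (135,495)), nothing else is touched and the car stands in the middle. The pull is still about 5 N, so I'll ease in 1 mm steps.

Emit:
{"name": "drive_tool", "arguments": {
  "commands": [
    [-0.01, -0.006, 0, 0, 0, 0],
    [-0.01, -0.006, 0, 0, 0, 0],
    [0, 0, 0, 0, 0, 0]
  ]
}}

```text
time: 20.02
tool_pos: [0.5941, -0.1807, 0.1815]
ee_rot: [-3.141, 0.0, 2.408]
wrist_force: [-0.8, -4.7, -1.1]
width: 0.0197
finger_force: 30.0
```

```bash
python3 st.py
```

```text
r 0.06505847042985963 th 20.07509605911442 Fr -2.3637646898629083 Fcw 4.180560236488354 [-0.78516722 -4.73792991]
```

Emit:
{"name": "drive_tool", "arguments": {
  "commands": [
    [-0.01, -0.007, 0, 0, 0, 0],
    [-0.01, -0.007, 0, 0, 0, 0],
    [-0.01, -0.007, 0, 0, 0, 0],
    [0, 0, 0, 0, 0, 0]
  ]
}}

```text
time: 20.52
tool_pos: [0.5943, -0.1809, 0.1814]
ee_rot: [3.141, -0.002, 2.408]
wrist_force: [-4.2, -0.2, 0.9]
width: 0.0193
finger_force: 30.0
```

```bash
python3 st.py
```

```text
r 0.06510943789344607 th 19.81389499553117 Fr -4.051077470420391 Fcw -1.25089348838692 [-4.23525845 -0.19633904]
```

The pull has died, so the weight is on the stud. Hold a moment, ease the radial strain, then open and lift.

Emit:
{"name": "drive_tool", "arguments": {
  "commands": [
    [0, 0, 0, 0, 0, 0],
    [0.012, -0.022, 0, 0, 0, 0],
    [0, 0, 0, 0, 0, 0],
    [0, 0, 0, 0, 0, 0]
  ]
}}

```text
time: 21.02
tool_pos: [0.5942, -0.1811, 0.1815]
ee_rot: [3.14, -0.0, 2.409]
wrist_force: [-0.7, 2.8, 0.5]
width: 0.0193
finger_force: 30.0
```

```bash
python3 st.py
```

```text
r 0.06499597251581248 th 19.669659107219974 Fr 0.280246036828054 Fcw -2.9176204808523436 [-0.71816792  2.84170406]
```

Emit:
{"name": "drive_tool", "arguments": {
  "commands": [
    [0, 0, 0, 0, 0, 0],
    [0, 0, 0, 0, 0, 0],
    [0, 0, 0, 0, 0, 0],
    [0, 0, 0, 0, 0, 0],
    [0, 0, 0, 0, 0, 0],
    [0, 0, 0, 0, 0, 0],
    [0, 0, 0, 0, 0, 0],
    [0, 0, 0, 0, 0, 0]
  ],
  "gripper": 0.4
}}

```text
time: 22.02
tool_pos: [0.5937, -0.1821, 0.1815]
ee_rot: [3.142, 0.0, 2.408]
wrist_force: [-0.7, -0.2, -0.5]
width: 0.0567
finger_force: 0.0
```

Emit:
{"name": "drive_tool", "arguments": {
  "commands": [
    [0, 0, -0.4, 0, 0, 0],
    [0, 0, -0.7, 0, 0, 0],
    [0, 0, -0.7, 0, 0, 0],
    [0, 0, -0.7, 0, 0, 0],
    [0, 0, -0.7, 0, 0, 0],
    [0, 0, -0.5, 0, 0, 0],
    [0, 0, 0, 0, 0, 0],
    [0, 0, 0, 0, 0, 0]
  ]
}}

```text
time: 23.02
tool_pos: [0.5936, -0.182, 0.3291]
ee_rot: [-3.141, -0.0, 2.408]
wrist_force: [-0.4, -0.6, -0.2]
width: 0.0564
finger_force: 0.0
```

Run:
```python
from st import *
print(o["tool_pos"],o["wrist_force"],o["width"])
s=snapshot("scene");cv2.imwrite("pics/p8.png",cv2.resize(s["image"][180:345,170:390],(800,600),interpolation=cv2.INTER_CUBIC))
```

```text
r 0.06414122155582258 th 19.07771740336787 Fr -0.6031188438106029 Fcw 0.47734979530574445 [-0.41397124 -0.6482615 ]
[ 0.59361834 -0.18203542  0.32909039] [-0.41397124 -0.6482615  -0.18776792] 0.05644494137852125
```

View pics/p8.png

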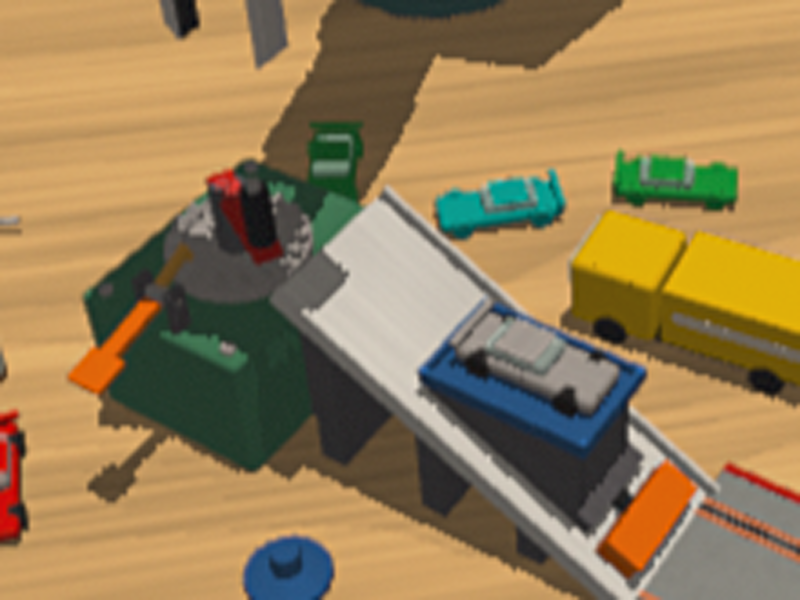

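The trolley rests on the stud (620,500), the car is upright on the deck (540,360), the lever is down (95,370), and the gripper is clear above. Handing in.

```bash
python3 -c "
from bench import close_job
print(close_job())"
```

```text
the job is handed in; nothing more can be done
None
```

The job is handed in at about 23 s, with no verdict returned: in the last picture the trolley rests on the bumper stud, the chrome car is upright on the deck, the lever is down and the gripper is clear of everything.

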